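# Turn the lazy Susan until the pitcher faces front

## Task

Spin the wooden turntable on the brick ledge by gently pushing the short pegs along its rim with the fingertips, either way round, until the small ceramic pitcher stands in front, in line with the wooden pointer that sticks out from under the turntable. Let it come to rest there and take the hand away. Do not touch, lift, slide or topple anything that stands on the turntable, and leave everything else on the ledge alone.

Things in the scene. Friction and masses are not known exactly. Their poses are not given: they have to be found in the camera images.
- stand: fixed dark wooden foot of the turntable; origin on the turning axis, on the ledge. A pointer sticks out from under the turntable along the stand's own -x axis (roughly towards the robot): the visible block is 32 mm wide, starts 174 mm from the axis, ends in a point 222 mm from it, and is 28 mm high. It never moves.
- turntable: round wooden turntable, radius 160 mm, 18 mm thick, top 40 mm above the ledge; origin on its axis at the underside. Turns both ways without stops about the vertical; light friction (about 1 N at the pegs): it stays where it is left and hardly coasts. The things on it stay within about 110 mm of the axis and turn with it.
- turntable_seat (a point): point on the turntable's top, 70 mm from the axis along the turntable's own -x axis: the place where the pitcher stands, to within a few mm. Seen from the axis it lies midway between two pegs.
- turntable_peg (a point): top centre of one of six equal upright wooden pegs, 16 mm thick, 50 mm tall (tops 90 mm above the ledge), with a 24 mm wide, 5 mm high collar at the foot. They are fixed on the turntable 145 mm from its axis, 60 degrees apart; this one is 30 degrees anticlockwise (seen from above) of the turntable's own x axis.
- pitcher: small empty pitcher, 70 mm high, 60 mm wide at the belly, with a narrow neck, a spout at its own -y side and a loop handle at +y (reaching 50 mm out); it stands about 70 mm from the turntable's axis; plain white glazed ceramic, loose on the turntable; origin at the centre of its underside, z up
- mug: straight mug, 60 mm high, 60 mm wide, loop handle at its own +y, no spout; plain white glazed ceramic, loose on the turntable; origin at the centre of its underside, z up
- sugar_pot: squat closed pot with a knob on top, 63 mm high, 64 mm wide; plain white glazed ceramic, loose on the turntable; origin at the centre of its underside, z up
- salt_bowl: small open bowl, 32 mm high, 64 mm wide; plain white glazed ceramic, loose on the turntable; origin at the centre of its underside, z up
- molcajete: dark basalt mortar on three legs, 180 mm wide, 105 mm high, on the ledge to the left; origin at its underside. Leave alone.
- pestle: dark basalt pestle standing on its wide end, 60 mm wide, 88 mm high, to the left; origin at its underside. Leave alone.
- reamer: wooden citrus reamer lying on the ledge to the right, 155 mm long (its x axis), 42 mm thick; origin under its middle. Leave alone.
- lid: round yellow silicone lid with a knob, 170 mm wide, 32 mm high, to the right; origin at its underside. Leave alone.
Things that resemble listed ones, but are neither listed nor needed, are in the scene too. What is shaped like the salt_bowl but green or purple is not meant.

How it is judged:
By the outcome, as a careful person would: the job done as asked, in the order asked, and still so for the second after the job is handed in, with the robot touching nothing.
It also fails if it takes over 51 s, if anything falls off the work surface, if the arm or the gripper's body presses on something with over 40 N, if the wrist force passes 120 N, or if a joint passes its speed limit or range.

## Robot

A 6-joint arm with a two-finger parallel gripper is mounted at the origin on the work surface. World frame = base frame: x ahead of the robot, y to its left, z up, the work surface at z = 0. Lengths are in m, angles in rad, forces in N, time in s.
With the tool pointing down it reaches from about 0.35 to 0.775 m from the base axis. Payload 5.5 kg.
Tool frame: the origin (TCP) lies on the centre line of the jaws, within the pads' length; the fingertips stand 17 mm ahead of it and the grasp point (between the pads) lies 2 mm behind it; z points along the fingers, y is the direction in which the jaws open and shut (so a half turn about z gives the same grasp; the last joint's range is limited). The gripper opens to 85 mm and grips with 20 to 120 N. Pads are 22 mm wide; open, the fingers measure 114 mm over their backs; the gripper's body (76 mm by 85 mm) begins 54 mm behind the grasp point. The pads swing forward as they close: fully open they stand 13 mm farther back than shut.
Start: joints at [-0.14, 0.313, 0.046, 1.304, 0, 1.431], TCP at [0.575, -0, 0.248] pointing down, gripper open.
Joint ranges: [-2.76, 2.76], [-0.86, 1.69], [-1.03, 1.26], [-2.2, 2.34], [-1.47, 1.5], [-3.14, 3.14]. Speed limits (rad/s): [2.57, 2.57, 3.14, 3.14, 3.14, 3.14].

## Interface

Orientations are given as a unit quaternion [w, x, y, z].
In Python, from workcell import env gives the robot as it stands.
- The arm moves only by the tool servo_tool, never from a script. Its argument "increments" is a list of rows, each an object of numbers: "claw": the closure, from 0 (fully open) to 1 (shut); "x", "y", "z": the shift along the world's x, y, z in units of 25 mm (1.0 is 25 mm); "ax", "ay", "az": the turn, a rotation vector about the world's x, y, z in units of 8 degrees (1.0 is 8 degrees). A call has 1 to 5 rows; each row shifts and turns the commanded pose from where the row before left it; what a row does not reach is not made up. A row lasts 1/10 s, in which the tool goes at most 50 mm and 8.59 degrees, less where a joint would pass 70% of its speed; a pose out of reach is approached as far as the arm can. A call is refused whole if a number of a shift passes 1 or a number of a turn 1, either way. A call with a gripper value outside its range is refused whole. The fingers move at their own pace and stop on an object; "newtons" is the grip in N (left out, the last holds). Time passes only in rows, so rows that do not move let the fingers close. It gives the time, the measured TCP pose, the force and the opening at its end, in the units of the state.
- env.get_state(): the state, without advancing time (a new reading comes with each control period).
- env.read_camera(name): name is "scene" or "side" or "wrist"; returns the picture (480x640x3 uint8, red, green, blue); there is no depth.
- env.calibration(name): a dict with "K" (3x3 intrinsics, pixels), "world_to_cam" (4x4, takes a point from world to camera coordinates). Camera axes: x right, y down, z forward; pixel columns grow to the right and rows downward; lengths in m; the calibration is good to about 2 mm. A picture is of the moment at which its call begins: read the wrist's pose just before it. calibration takes no time and is no camera call; for the wrist camera it gives the pose at the moment of the call.
- env.hand_in(): hands the job in, once; it reports no verdict.
The state is a dict: "clock": time; "joint_pos": joint angles; "qvel": joint speeds; "tau": joint torques, N m; "tcp_pos": TCP position; "orientation": TCP orientation; "wrist_force": force on the tool from outside, world axes, zero at the start; "ft_torque": the same for the moment, N m; "finger_gap": finger opening in m.
Only numpy, scipy, OpenCV 4.12 (cv2) and the standard library are available. Lean on these libraries where they do the work, as an engineer would, in place of code of your own. Each camera call takes 0.05 s, during which the arm holds its last target.

## Working session

There is one attempt and no reset: what is moved stays moved. The work goes in short steps, Python scripts to look and compute and a tool call to move; the robot and the scene stay as the last step left them, time stands still between calls to the robot, and variables do not carry over. Pictures are saved under pics/ and viewed, and the job is handed in when it is done.

Besides the shell and the picture viewer there is one more tool, called after "Emit:" as a command line: name --argument value ..., lists and objects as JSON in quotes. servo_tool: Moves the arm, as the interface text tells. Its arguments: {"type":"object","properties":{"increments":{"type":"array"},"newtons":{"type":"number"}},"required":["increments"]}

```bash
mkdir -p pics
cat > h.py <<'E'
import numpy as np, cv2
from workcell import env
def cal(n):
    c=env.calibration(n); return np.array(c["K"]),np.array(c["world_to_cam"])
def ray(n,u,v,z):
    K,T=cal(n); R=T[:3,:3];t=T[:3,3]; o=-R.T@t; d=R.T@np.linalg.inv(K)@np.array([u,v,1.]); return o+d*(z-o[2])/d[2]
def proj(n,P):
    K,T=cal(n); P=np.atleast_2d(P); c=P@T[:3,:3].T+T[:3,3]; q=c@K.T; return q[:,:2]/q[:,2:]
def snap(n,f):
    im=env.read_camera(n); cv2.imwrite(f"pics/{f}.png",im[:,:,::-1]); return im
E
python3 - <<'E'
from h import *
for n in ("scene","side","wrist"):
    snap(n,n+"0"); K,T=cal(n); print(n,-T[:3,:3].T@T[:3,3],T[2,:3])
print(env.get_state())
E
```

```text
scene [ 1.27371467 -0.80826945  0.87921783] [-0.49867129  0.63131857 -0.59393922]
side [0.49966723 0.90460162 0.84821436] [ 0.09027312 -0.74367028 -0.66242379]
wrist [0.57462174 0.06840631 0.37336502] [-0.00227632 -0.26738286 -0.96358768]
{'clock': 0.15, 'joint_pos': array([-1.39590707e-01,  3.13868663e-01,  4.52822073e-02,  1.30358572e+00,
       -3.41883787e-05,  1.43123802e+00]), 'qvel': array([-0.00031584, -0.00347827,  0.00240216,  0.0011655 ,  0.00226428,
        0.00170595]), 'tau': array([ 1.76330479e-03, -4.81067133e+01,  2.98815805e+01,  1.39078675e-02,
       -1.10673584e-04, -5.56924022e-05]), 'tcp_pos': array([5.74666216e-01, 3.28357410e-05, 2.47607778e-01]), 'orientation': array([-5.39090807e-04,  7.07118062e-01,  7.07095166e-01, -4.27682949e-04]), 'wrist_force': array([0.13238628, 0.90519772, 0.97000567]), 'ft_torque': array([-0.01644534,  0.05409399,  0.00486863]), 'finger_gap': 0.085298223041499}
```

View pics/scene0.png

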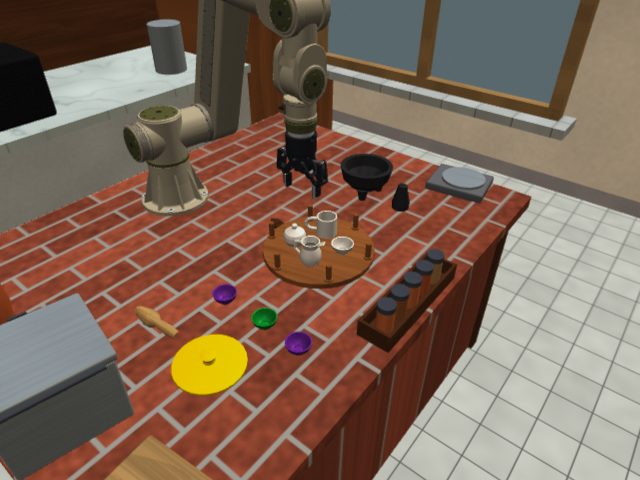

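View pics/side0.png

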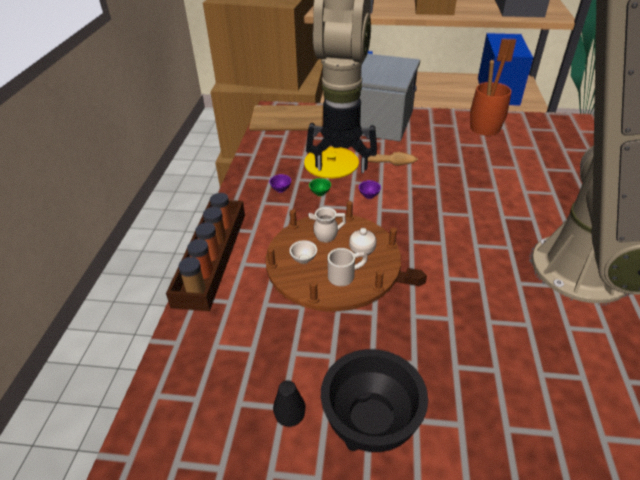

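View pics/wrist0.png

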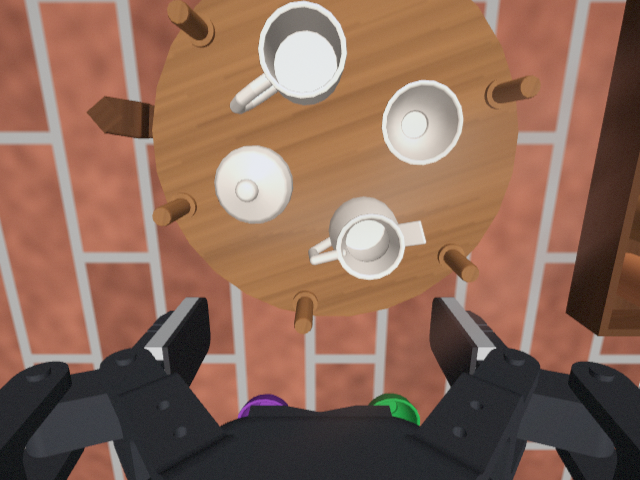

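The pitcher, with spout and neck, is at wrist pixel (365,235). The mug is at (303,50), the sugar pot at (253,185) and the bowl at (423,122). The pointer tip is at about (88,113). Peg tops are at (180,10), (530,86), (467,271), (304,325) and (163,215).

```bash
cat > fit.py <<'E'
from h import *
from scipy.optimize import least_squares
def fit(n,px,th0=0,c0=(0.57,0.2)):
    P=np.array([ray(n,u,v,.09)[:2] for u,v in px])
    def r(p):
        d=P-p[:2]; a=np.arctan2(d[:,1],d[:,0])-p[2]
        k=np.round(a/(np.pi/3)); ang=p[2]+k*np.pi/3
        return (P-p[:2]-.145*np.c_[np.cos(ang),np.sin(ang)]).ravel()
    b=min((least_squares(r,[*c0,t]) for t in np.arange(0,1.05,.1)),key=lambda s:s.cost)
    return b.x,b.fun,P
E
python3 - <<'E'
from fit import *
x,f,P=fit("wrist",[(180,10),(530,86),(467,271),(304,325),(163,215)])
print(x,np.degrees(x[2]),f.round(4)); print(P.round(3))
c=x[:2]; 
for z in (0.014,.028): 
    t=ray("wrist",88,113,z); d=t[:2]-c; print("tip",z,t,np.hypot(*d),np.degrees(np.arctan2(d[1],d[0])))
for nm,u,v,z in (("pitch top",367,240,.07),("bowl",423,122,.07),):
    t=ray("wrist",u,v,z); d=t[:2]-c; print(nm,t,np.hypot(*d),np.degrees(np.arctan2(d[1],d[0])))
p=ray("wrist",370,243,.11);d=p[:2]-c; print(p,np.hypot(*d),np.degrees(np.arctan2(d[1],d[0])))
im=cv2.imread("pics/wrist0.png"); 
cv2.imwrite("pics/wc.png",cv2.resize(im[:340,60:560],(800,544)))
im=cv2.imread("pics/side0.png"); cv2.imwrite("pics/sc.png",cv2.resize(im[190:310,250:440],(792,500),interpolation=cv2.INTER_CUBIC))
E
```

```text
[0.59014411 0.10417578 0.74828484] 42.873563198686895 [ 0.0278  0.0038 -0.0053  0.0412  0.0711  0.0001 -0.0617 -0.0487 -0.032
  0.0036]
[[ 0.479  0.151]
 [ 0.723  0.103]
 [ 0.694 -0.037]
 [ 0.561 -0.086]
 [ 0.452  0.009]]
tip 0.014 [0.3607262  0.08881974 0.014     ] 0.22993126692907723 -176.17063077284405
tip 0.028 [0.36905906 0.08802448 0.028     ] 0.2216742357527552 -175.82169748566142
pitch top [ 0.61417104 -0.01662466  0.07      ] 0.12316671746547078 -78.75081182648933
bowl [0.65455178 0.07897185 0.07      ] 0.06916347154991571 -21.37133633433346
[ 0.61125042 -0.00771263  0.11      ] 0.11386172475429629 -79.31741618537322
```

View pics/wc.png

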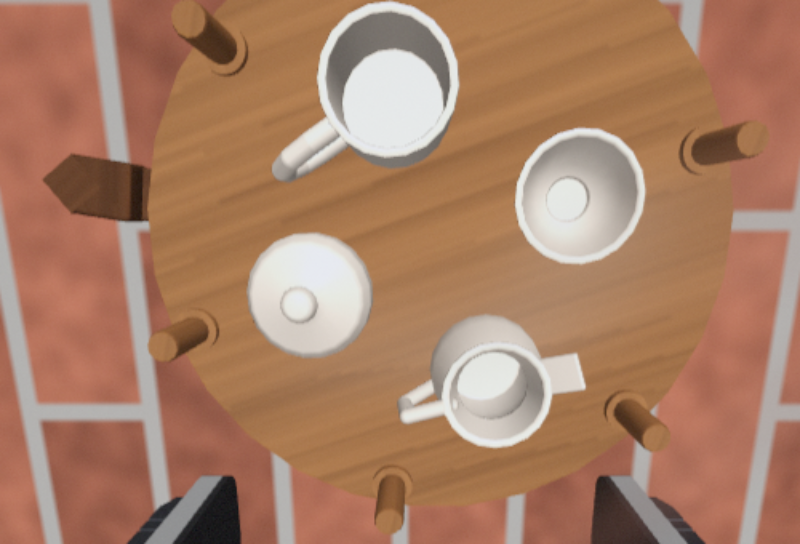

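View pics/sc.png

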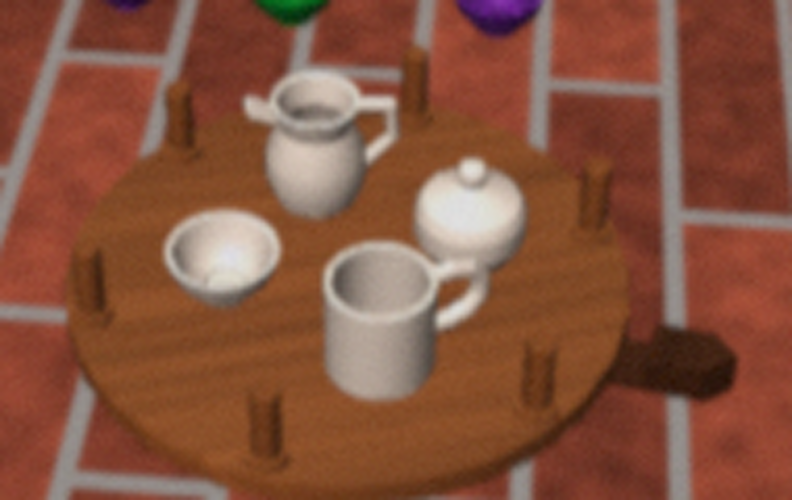

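Run:
```python
from fit import *
x,f,P=fit("wrist",[(180,10),(530,86),(467,271),(304,325),(163,215)],c0=(.588,.056))
print(x,np.degrees(x[2])%60,f.round(4))
c=x[:2]
pol=lambda t:(np.hypot(*(t[:2]-c)).round(4),np.degrees(np.arctan2(*(t[:2]-c)[::-1])).round(2))
print([pol(p) for p in P])
print("tip",pol(ray("wrist",88,113,.028)))
print("pitch rim",pol(ray("wrist",370,242,.11)),"side",)
# far-edge midpoints of pointer's visible part
a=ray("wrist",106,97,.028);b=ray("wrist",104,132,.028);print(a,b,pol((a+b)/2))
x2,f2,P2=fit("side",[(293,211),(349,205),(393,229),(271,251),(314,285),(379,274)],c0=(.588,.056))
print(x2,np.degrees(x2[2])%60,f2.round(4))
print(proj("wrist",[[c[0],c[1],.04]]))
```

```text
[0.58734949 0.05636929 0.33153022] 18.995282193916772 [ 0.0015 -0.0008 -0.001  -0.0009 -0.0032  0.0017  0.0011  0.0001  0.0017
 -0.0001]
[(np.float64(0.1433), np.float64(138.86)), (np.float64(0.1437), np.float64(18.8)), (np.float64(0.1415), np.float64(-41.34)), (np.float64(0.1447), np.float64(-100.59)), (np.float64(0.1435), np.float64(-160.76))]
tip (np.float64(0.2206), np.float64(171.75))
pitch rim (np.float64(0.0677), np.float64(-69.34)) side
[0.38703784 0.10129305 0.028     ] [0.38071433 0.07188408 0.028     ] (np.float64(0.2057), np.float64(171.55))
[0.58466156 0.06007606 0.33703823] 19.310867969064528 [-0.0016 -0.0038  0.0007  0.0073  0.0015 -0.0056 -0.0022  0.0005 -0.0011
 -0.0007  0.0027  0.0022]
[[335.03482044 150.33799069]]
```

Turntable axis is at about (0.587, 0.056). The pegs sit at 19° mod 60, the pitcher seat at about −71°, and the pointer at about 171.7°. I need about −117°, clockwise, by pushing the −101° peg round the robot's side. First I go behind it with the fingers shut.

Emit:
servo_tool --increments '[{"x": 0.5,"y": -0.9,"claw": 1},{"x": 0.5,"y": -0.9,"claw": 1},{"x": 0.5,"y": -0.9,"claw": 1},{"x": 0.4,"y": -0.9,"z": -0.3,"claw": 1},{"z": -1,"claw": 1}]'

```text
schema error: expected keys claw, x, y, z, ax, ay, az
```

Emit:
servo_tool --increments '[{"z": -1,"claw": 1},{"z": -1,"claw": 1},{"z": -1,"claw": 1},{"z": -0.5,"claw": 1},{"claw": 1}]'

```text
schema error: expected keys claw, x, y, z, ax, ay, az
```

Run:
```python
from h import *
snap("wrist","w1");snap("side","s1"); im=cv2.imread("pics/s1.png"); cv2.imwrite("pics/s1c.png",cv2.resize(im[140:310,230:460],(800,591),interpolation=cv2.INTER_CUBIC))
s=env.get_state();print(s["clock"],s["tcp_pos"],s["joint_pos"],s["wrist_force"],s["finger_gap"])
```

```text
0.25 [5.74792893e-01 2.68306643e-05 2.47845116e-01] [-1.39586747e-01  3.13657889e-01  4.55691030e-02  1.30360370e+00
 -9.09444715e-07  1.43116590e+00] [-0.11423268  0.68628613  0.19140652] 0.08544445954655738
```

View pics/w1.png

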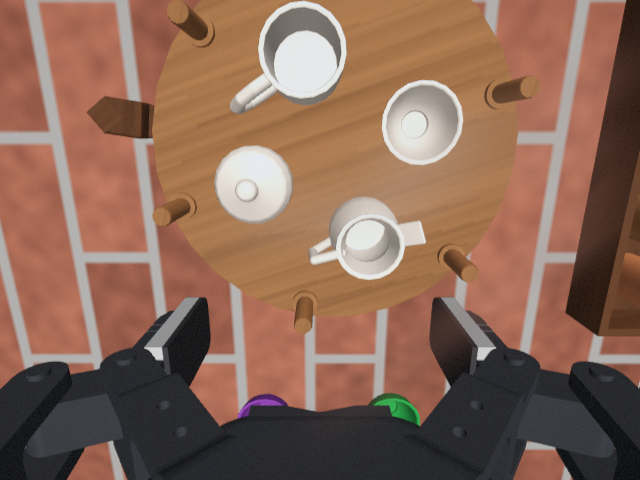

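View pics/s1c.png

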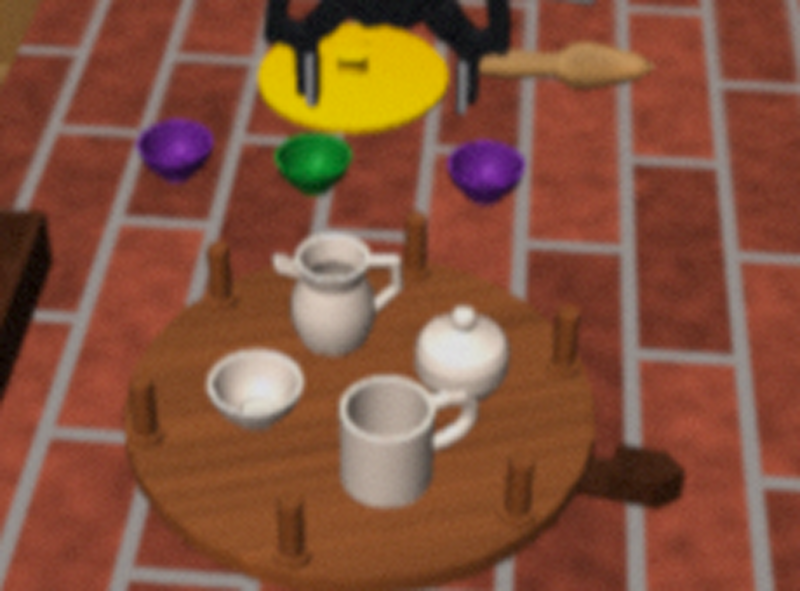

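The calls were refused because every row needs all its keys, and nothing moved. I'll resend them complete.

Emit:
servo_tool --increments '[{"claw": 1,"x": 0.5,"y": -0.9,"z": 0,"ax": 0,"ay": 0,"az": 0},{"claw": 1,"x": 0.5,"y": -0.9,"z": 0,"ax": 0,"ay": 0,"az": 0},{"claw": 1,"x": 0.5,"y": -0.9,"z": 0,"ax": 0,"ay": 0,"az": 0},{"claw": 1,"x": 0.4,"y": -0.9,"z": -0.3,"ax": 0,"ay": 0,"az": 0},{"claw": 1,"x": 0,"y": 0,"z": -1,"ax": 0,"ay": 0,"az": 0}]'

```text
clock: 0.75
tcp_pos: [0.6253, -0.0934, 0.2175]
orientation: [0.003, 0.708, 0.706, 0.001]
wrist_force: [0.6, 1.6, -0.1]
finger_gap: 0.0121
```

Emit:
servo_tool --increments '[{"claw": 1,"x": 0,"y": 0,"z": -1,"ax": 0,"ay": 0,"az": 0},{"claw": 1,"x": 0,"y": 0,"z": -1,"ax": 0,"ay": 0,"az": 0},{"claw": 1,"x": 0,"y": 0,"z": -1,"ax": 0,"ay": 0,"az": 0},{"claw": 1,"x": 0,"y": 0,"z": -0.5,"ax": 0,"ay": 0,"az": 0},{"claw": 1,"x": 0,"y": 0,"z": 0,"ax": 0,"ay": 0,"az": 0}]'

```text
clock: 1.25
tcp_pos: [0.6211, -0.0896, 0.1261]
orientation: [-0.002, 0.707, 0.707, -0.001]
wrist_force: [-0.3, 0.4, 0.2]
finger_gap: 0.0002
```

Run:
```python
from h import *
snap("wrist","w2");snap("side","s2"); im=cv2.imread("pics/s2.png"); cv2.imwrite("pics/s2c.png",cv2.resize(im[140:310,230:460],(800,591),interpolation=cv2.INTER_CUBIC))
s=env.get_state();print(s["clock"],s["tcp_pos"],s["joint_pos"],s["wrist_force"],s["finger_gap"])
```

```text
1.35 [ 0.62291291 -0.09008185  0.12900831] [-2.71074977e-01  4.72467601e-01 -1.37297525e-02  1.08389027e+00
  1.17677681e-05  1.29967622e+00] [ 0.82134499 -0.76415112  0.62304783] 0.00022853052878513955
```

View pics/w2.png

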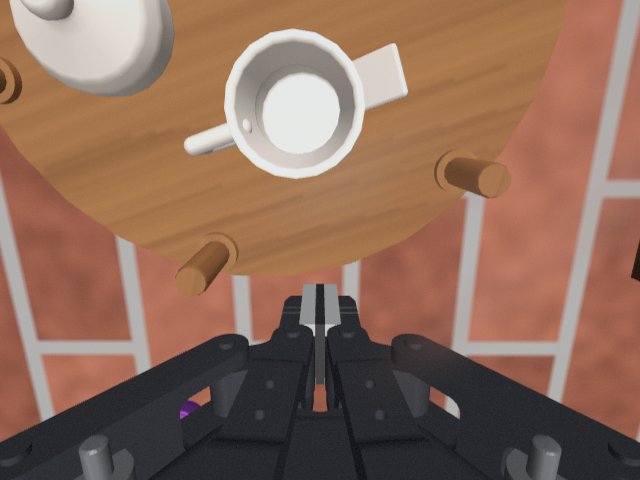

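View pics/s2c.png

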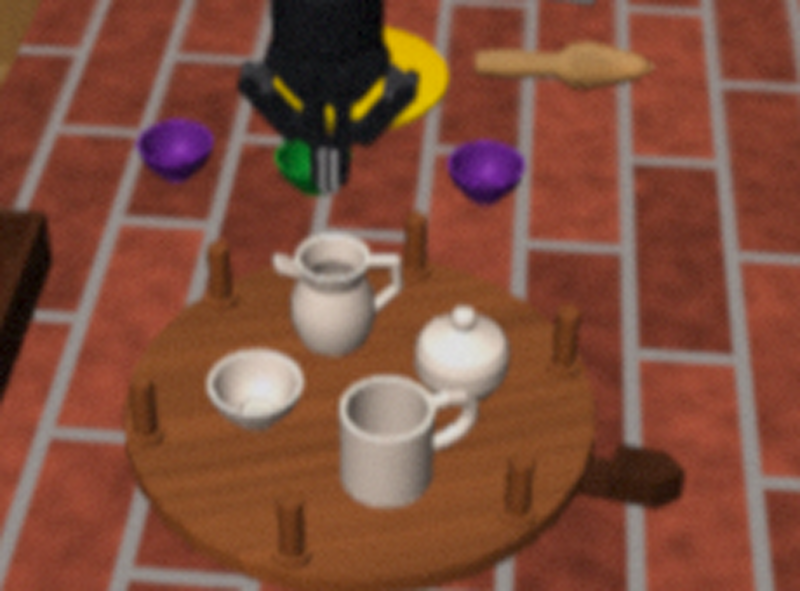

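The fingers are shut and well between the two pegs. Finger y centre is about column 320, and the peg tops are at (192,279) and (494,180). I need about 43 mm more descent.

Emit:
servo_tool --increments '[{"claw": 1,"x": 0,"y": 0,"z": -0.8,"ax": 0,"ay": 0,"az": 0},{"claw": 1,"x": 0,"y": 0,"z": -0.7,"ax": 0,"ay": 0,"az": 0},{"claw": 1,"x": 0,"y": 0,"z": -0.2,"ax": 0,"ay": 0,"az": 0},{"claw": 1,"x": 0,"y": 0,"z": 0,"ax": 0,"ay": 0,"az": 0}]'

```text
clock: 1.75
tcp_pos: [0.6228, -0.0901, 0.0863]
orientation: [0.0, 0.707, 0.707, 0.0]
wrist_force: [0.0, 0.0, 0.6]
finger_gap: 0.0001
```

Run:
```python
from h import *
P=[ray("wrist",u,v,.09) for u,v in ((192,279),(494,180))]
# pegs from previous picture used wrong pose; just report plan
c=np.array([.5873,.0564])
s=env.get_state();print(s["clock"],s["tcp_pos"],s["wrist_force"])
prev=s["tcp_pos"][:2]; 
a0=np.degrees(np.arctan2(*(prev-c)[::-1]));print(a0)
for i,a in enumerate(np.arange(-79,-215,-4)):
    p=c+.149*np.array([np.cos(np.radians(a)),np.sin(np.radians(a))]); print(i,a,p.round(4),((p-prev)/.025).round(2)); prev=p
```

```text
1.75 [ 0.62275612 -0.09005333  0.08634737] [0.02148182 0.04865842 0.55204853]
-76.39063943055896
0 -79 [ 0.6157 -0.0899] [-0.28  0.01]
1 -83 [ 0.6055 -0.0915] [-0.41 -0.07]
2 -87 [ 0.5951 -0.0924] [-0.41 -0.04]
3 -91 [ 0.5847 -0.0926] [-0.42 -0.01]
4 -95 [ 0.5743 -0.092 ] [-0.42  0.02]
5 -99 [ 0.564  -0.0908] [-0.41  0.05]
6 -103 [ 0.5538 -0.0888] [-0.41  0.08]
7 -107 [ 0.5437 -0.0861] [-0.4   0.11]
8 -111 [ 0.5339 -0.0827] [-0.39  0.14]
9 -115 [ 0.5243 -0.0786] [-0.38  0.16]
10 -119 [ 0.5151 -0.0739] [-0.37  0.19]
11 -123 [ 0.5061 -0.0686] [-0.36  0.21]
12 -127 [ 0.4976 -0.0626] [-0.34  0.24]
13 -131 [ 0.4895 -0.0561] [-0.32  0.26]
14 -135 [ 0.4819 -0.049 ] [-0.3   0.28]
15 -139 [ 0.4748 -0.0414] [-0.28  0.3 ]
16 -143 [ 0.4683 -0.0333] [-0.26  0.32]
17 -147 [ 0.4623 -0.0248] [-0.24  0.34]
18 -151 [ 0.457  -0.0158] [-0.21  0.36]
19 -155 [ 0.4523 -0.0066] [-0.19  0.37]
20 -159 [0.4482 0.003 ] [-0.16  0.38]
21 -163 [0.4448 0.0128] [-0.14  0.39]
22 -167 [0.4421 0.0229] [-0.11  0.4 ]
23 -171 [0.4401 0.0331] [-0.08  0.41]
24 -175 [0.4389 0.0434] [-0.05  0.41]
25 -179 [0.4383 0.0538] [-0.02  0.42]
26 -183 [0.4385 0.0642] [0.01 0.42]
27 -187 [0.4394 0.0746] [0.04 0.41]
28 -191 [0.441  0.0848] [0.07 0.41]
29 -195 [0.4434 0.095 ] [0.09 0.41]
30 -199 [0.4464 0.1049] [0.12 0.4 ]
31 -203 [0.4501 0.1146] [0.15 0.39]
32 -207 [0.4545 0.124 ] [0.18 0.38]
33 -211 [0.4596 0.1331] [0.2  0.36]
```

Emit:
servo_tool --increments '[{"claw": 1,"x": -0.3,"y": 0,"z": 0,"ax": 0,"ay": 0,"az": 0},{"claw": 1,"x": -0.3,"y": -0.04,"z": 0,"ax": 0,"ay": 0,"az": 0},{"claw": 1,"x": -0.2,"y": -0.03,"z": 0,"ax": 0,"ay": 0,"az": 0},{"claw": 1,"x": -0.15,"y": -0.02,"z": 0,"ax": 0,"ay": 0,"az": 0},{"claw": 1,"x": -0.15,"y": -0.01,"z": 0,"ax": 0,"ay": 0,"az": 0}]'

```text
clock: 2.25
tcp_pos: [0.5948, -0.0927, 0.0862]
orientation: [0.0, 0.707, 0.707, 0.0]
wrist_force: [0.3, -0.2, 1.1]
finger_gap: 0.0001
```

Emit:
servo_tool --increments '[{"claw": 1,"x": -0.15,"y": 0,"z": 0,"ax": 0,"ay": 0,"az": 0},{"claw": 1,"x": -0.15,"y": 0,"z": 0,"ax": 0,"ay": 0,"az": 0},{"claw": 1,"x": -0.15,"y": 0,"z": 0,"ax": 0,"ay": 0,"az": 0},{"claw": 1,"x": -0.2,"y": 0,"z": 0,"ax": 0,"ay": 0,"az": 0},{"claw": 1,"x": -0.25,"y": 0.02,"z": 0,"ax": 0,"ay": 0,"az": -0.2}]'

```text
clock: 2.75
tcp_pos: [0.5726, -0.0919, 0.0859]
orientation: [0.0, 0.717, 0.697, 0.0]
wrist_force: [0.5, 0.5, 0.1]
finger_gap: 0.0001
```

```bash
cat > look.py <<'E'
from h import *
import sys
t=sys.argv[1]
im=env.read_camera("side")[:,:,::-1]
a=cv2.resize(np.ascontiguousarray(im[140:310,230:460]),(800,591),interpolation=cv2.INTER_CUBIC); cv2.imwrite(f"pics/s{t}.png",a)
c=np.array([.5873,.0564])
s=env.get_state();d=s["tcp_pos"][:2]-c
print(s["clock"],s["tcp_pos"].round(4),"r",np.hypot(*d).round(4),"ang",np.degrees(np.arctan2(d[1],d[0])).round(1),s["joint_pos"].round(2),s["wrist_force"].round(1))
E
python3 look.py 3
```

```text
2.8 [ 0.5712 -0.0917  0.0857] r 0.149 ang -96.2 [-0.3   0.42 -0.22  0.94  0.    1.3 ] [-2.1 -0.3  0.3]
```

View pics/s3.png

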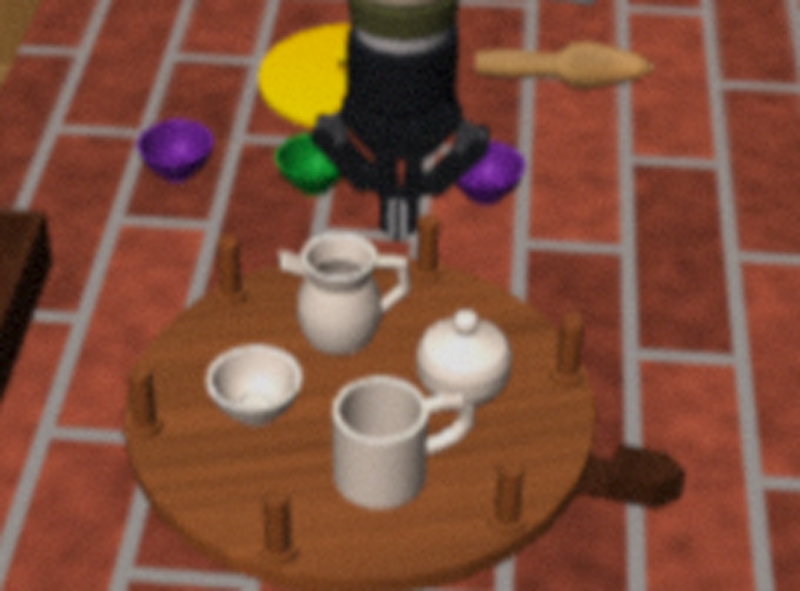

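The finger is bearing on the peg with about 2 N, and the table has turned a few degrees with everything standing. I continue along the arc, yawing with it.

Emit:
servo_tool --increments '[{"claw": 1,"x": -0.3,"y": 0.03,"z": 0,"ax": 0,"ay": 0,"az": -0.3},{"claw": 1,"x": -0.35,"y": 0.06,"z": 0,"ax": 0,"ay": 0,"az": -0.3},{"claw": 1,"x": -0.4,"y": 0.1,"z": 0,"ax": 0,"ay": 0,"az": -0.35},{"claw": 1,"x": -0.4,"y": 0.12,"z": 0,"ax": 0,"ay": 0,"az": -0.35},{"claw": 1,"x": -0.39,"y": 0.15,"z": 0,"ax": 0,"ay": 0,"az": -0.35}]'

```text
clock: 3.3
tcp_pos: [0.5263, -0.0805, 0.086]
orientation: [0.0, 0.793, 0.609, 0.0]
wrist_force: [1.2, 0.2, 0.5]
finger_gap: -0.0005
```

Emit:
servo_tool --increments '[{"claw": 1,"x": -0.38,"y": 0.17,"z": 0,"ax": 0,"ay": 0,"az": -0.35},{"claw": 1,"x": -0.37,"y": 0.2,"z": 0,"ax": 0,"ay": 0,"az": -0.35},{"claw": 1,"x": -0.35,"y": 0.22,"z": 0,"ax": 0,"ay": 0,"az": -0.35},{"claw": 1,"x": -0.34,"y": 0.25,"z": 0,"ax": 0,"ay": 0,"az": -0.35},{"claw": 1,"x": -0.32,"y": 0.27,"z": 0,"ax": 0,"ay": 0,"az": -0.35}]'

```text
clock: 3.8
tcp_pos: [0.4822, -0.0528, 0.086]
orientation: [0.0, 0.861, 0.508, 0.0]
wrist_force: [1.9, -0.9, -0.5]
finger_gap: 0.0
```

```bash
python3 look.py 4
```

```text
3.85 [ 0.4804 -0.0516  0.0857] r 0.152 ang -134.7 [-0.27  0.26 -0.46  0.86 -0.    1.8 ] [-2.2  1.  -0.1]
```

View pics/s4.png

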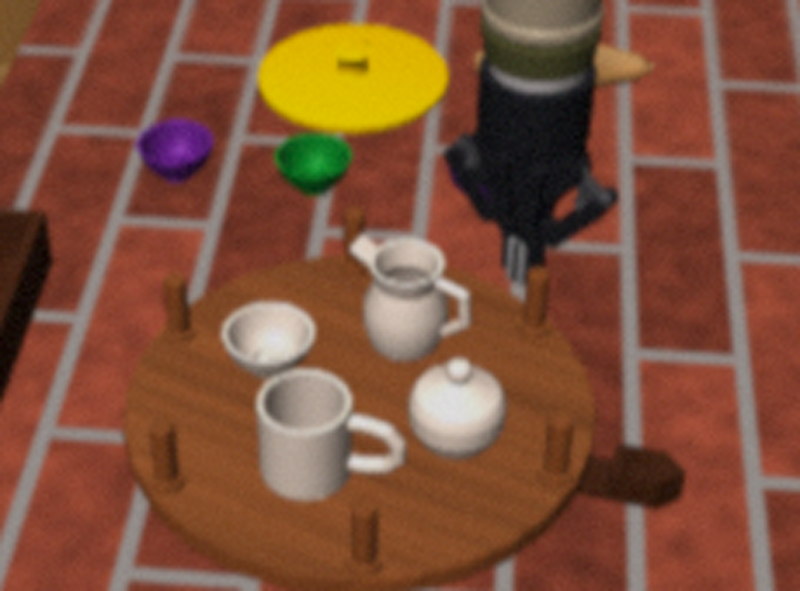

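It is tracking well at radius 152 mm and −135°. I continue.

Emit:
servo_tool --increments '[{"claw": 1,"x": -0.27,"y": 0.32,"z": 0,"ax": 0,"ay": 0,"az": -0.35},{"claw": 1,"x": -0.24,"y": 0.34,"z": 0,"ax": 0,"ay": 0,"az": -0.35},{"claw": 1,"x": -0.22,"y": 0.35,"z": 0,"ax": 0,"ay": 0,"az": -0.35},{"claw": 1,"x": -0.2,"y": 0.36,"z": 0,"ax": 0,"ay": 0,"az": -0.35},{"claw": 1,"x": -0.18,"y": 0.37,"z": 0,"ax": 0,"ay": 0,"az": -0.35}]'

```text
clock: 4.35
tcp_pos: [0.4542, -0.0094, 0.0858]
orientation: [0.0, 0.917, 0.399, -0.001]
wrist_force: [-0.9, -0.9, -0.0]
finger_gap: -0.0
```

Emit:
servo_tool --increments '[{"claw": 1,"x": -0.16,"y": 0.38,"z": 0,"ax": 0,"ay": 0,"az": -0.3},{"claw": 1,"x": -0.13,"y": 0.39,"z": 0,"ax": 0,"ay": 0,"az": -0.3},{"claw": 1,"x": -0.1,"y": 0.4,"z": 0,"ax": 0,"ay": 0,"az": -0.3},{"claw": 1,"x": -0.07,"y": 0.4,"z": 0,"ax": 0,"ay": 0,"az": -0.3},{"claw": 1,"x": -0.04,"y": 0.4,"z": 0,"ax": 0,"ay": 0,"az": -0.3}]'

```text
clock: 4.85
tcp_pos: [0.4422, 0.04, 0.0859]
orientation: [0.0, 0.953, 0.302, -0.0]
wrist_force: [0.0, -1.7, 0.2]
finger_gap: 0.0002
```

```bash
python3 look.py 5; python3 -c "
from h import *
snap('wrist','w5')"
```

```text
4.9 [0.4418 0.0411 0.0858] r 0.1463 ang -174.0 [-0.09  0.19 -0.55  0.84  0.    2.44] [-1.1  1.2  0.4]
```

View pics/s5.png

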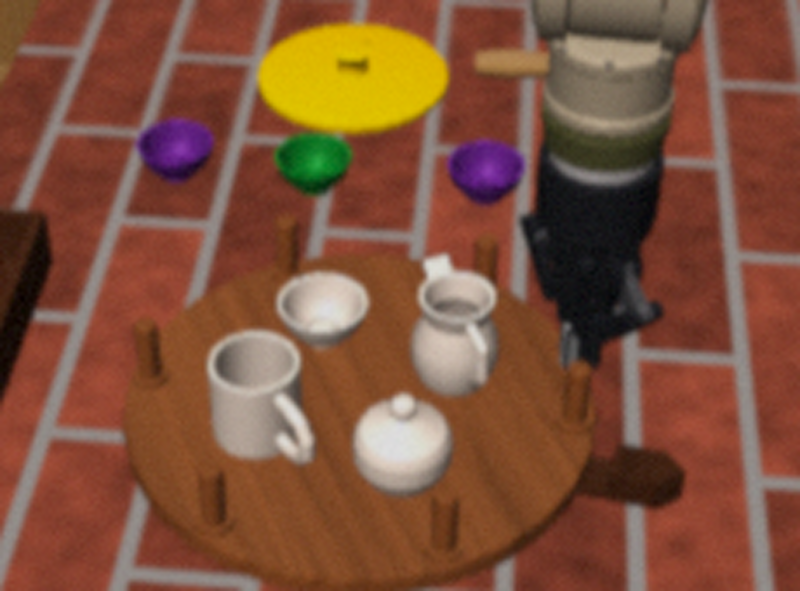

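View pics/w5.png

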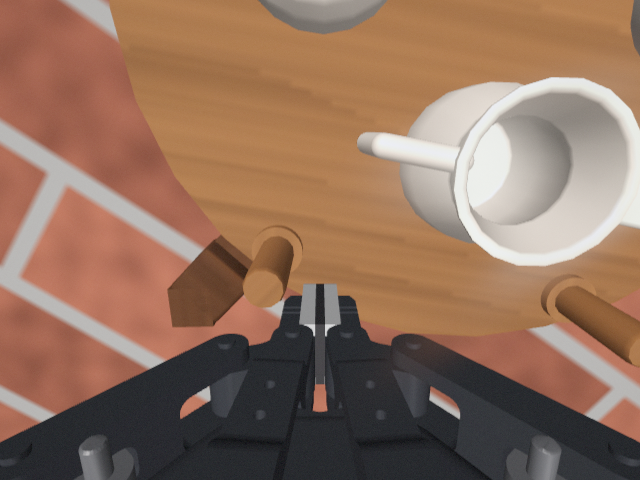

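The peg top is at about (265,288), still on the left of the finger, and everything is upright. Next I measure the peg angle.

Run:
```python
from h import *
c=np.array([.5873,.0564])
for n,u,v,z in (("wrist",265,289,.09),("wrist",630,347,.09)):
    t=ray(n,u,v,z)[:2]-c; print(np.hypot(*t),np.degrees(np.arctan2(*t[::-1])))
im=cv2.imread("pics/s5.png")
from fit import fit
k=230/800; px=[(288,224),(485,243),(578,370),(147,325),(211,476),(445,504)]
print(fit("side",[(230+u*k,140+v*170/591) for u,v in px],c0=(.588,.056))[:2])
```

```text
0.14423235375206536 176.22352885736433
0.1417275402026914 -126.97660519676056
(array([ 0.58452368,  0.06053479, -0.05674098]), array([-1.65270391e-03,  7.67234797e-05,  2.22092812e-03,  4.56188632e-04,
        1.93082875e-03, -2.36336528e-03, -1.53188533e-03, -2.86512035e-03,
       -1.54170137e-03,  1.87162348e-03,  5.74533751e-04,  2.82395003e-03]))
```

Emit:
servo_tool --increments '[{"claw": 1,"x": -0.05,"y": 0.4,"z": 0,"ax": 0,"ay": 0,"az": -0.2},{"claw": 1,"x": -0.02,"y": 0.4,"z": 0,"ax": 0,"ay": 0,"az": -0.2},{"claw": 1,"x": 0.01,"y": 0.4,"z": 0,"ax": 0,"ay": 0,"az": -0.2},{"claw": 1,"x": 0.04,"y": 0.4,"z": 0,"ax": 0,"ay": 0,"az": -0.2},{"claw": 1,"x": 0.06,"y": 0.35,"z": 0,"ax": 0,"ay": 0,"az": -0.2}]'

```text
clock: 5.45
tcp_pos: [0.4437, 0.0884, 0.0859]
orientation: [0.001, 0.972, 0.235, 0.0]
wrist_force: [1.0, -0.8, -0.3]
finger_gap: 0.0001
```

Emit:
servo_tool --increments '[{"claw": 1,"x": 0.08,"y": 0.3,"z": 0,"ax": 0,"ay": 0,"az": -0.1},{"claw": 1,"x": 0.06,"y": 0.2,"z": 0,"ax": 0,"ay": 0,"az": 0},{"claw": 1,"x": 0.03,"y": 0.1,"z": 0,"ax": 0,"ay": 0,"az": 0},{"claw": 1,"x": 0,"y": 0,"z": 0,"ax": 0,"ay": 0,"az": 0}]'

```text
clock: 5.85
tcp_pos: [0.4476, 0.1038, 0.0858]
orientation: [-0.0, 0.973, 0.229, -0.0]
wrist_force: [-0.8, -0.2, -0.4]
finger_gap: 0.0
```

```bash
python3 look.py 6; python3 -c "
from h import *
snap('wrist','w6')"
```

```text
5.9 [0.4474 0.1036 0.0857] r 0.1476 ang 161.3 [ 0.05  0.21 -0.51  0.84 -0.    2.73] [ 0.3 -0.2 -0. ]
```

View pics/s6.png

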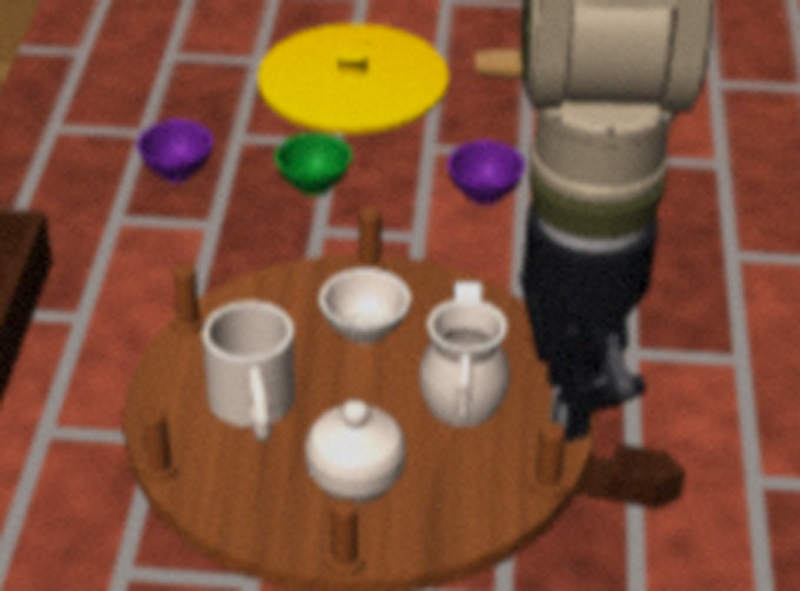

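View pics/w6.png

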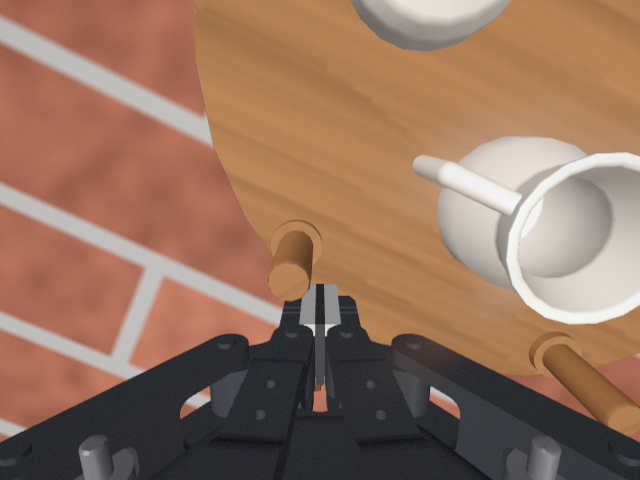

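Run:
```python
from h import *
c=np.array([.5873,.0564])
for n,u,v,z in (("wrist",288,281,.09),("wrist",625,415,.09)):
    q=ray(n,u,v,z);t=q[:2]-c; print(q,np.hypot(*t),np.degrees(np.arctan2(*t[::-1])))
from fit import fit
k=230/800; px=[(370,213),(186,271),(157,421),(344,507),(551,431)]
print(fit("side",[(230+u*k,140+v*170/591) for u,v in px],c0=(.588,.056))[:2])
```

```text
[0.45901253 0.12236521 0.09      ] 0.14425354029552045 152.78784711204597
[ 0.46685971 -0.01957778  0.09      ] 0.14240254967746424 -147.75489561084382
(array([0.58443533, 0.05807007, 0.5696858 ]), array([-9.21434084e-05, -4.99999991e-04, -1.57738432e-03, -8.56486995e-04,
       -2.48582171e-03,  3.31529067e-03,  1.69971161e-03, -1.71606262e-03,
        2.45563784e-03, -2.42741061e-04]))
```

Both cameras put the peg at 152.7°, and the target is about 141.7°. I go 9° more, slowly, then measure again.

Emit:
servo_tool --increments '[{"claw": 1,"x": 0.05,"y": 0.15,"z": 0,"ax": 0,"ay": 0,"az": 0},{"claw": 1,"x": 0.09,"y": 0.23,"z": 0,"ax": 0,"ay": 0,"az": -0.1},{"claw": 1,"x": 0.1,"y": 0.23,"z": 0,"ax": 0,"ay": 0,"az": -0.1},{"claw": 1,"x": 0.09,"y": 0.18,"z": 0,"ax": 0,"ay": 0,"az": -0.1},{"claw": 1,"x": 0.03,"y": 0.06,"z": 0,"ax": 0,"ay": 0,"az": 0}]'

```text
clock: 6.45
tcp_pos: [0.457, 0.1258, 0.0859]
orientation: [-0.0, 0.978, 0.208, 0.0]
wrist_force: [-0.6, -1.4, -0.2]
finger_gap: -0.0001
```

Emit:
servo_tool --increments '[{"claw": 1,"x": 0,"y": 0,"z": 0,"ax": 0,"ay": 0,"az": 0}]'

```text
clock: 6.55
tcp_pos: [0.4567, 0.1255, 0.0858]
orientation: [-0.0, 0.978, 0.208, 0.0]
wrist_force: [-0.3, -0.0, -1.0]
finger_gap: 0.0
```

```bash
python3 look.py 7; python3 -c "
from h import *
snap('wrist','w7')"
```

```text
6.6 [0.4566 0.1253 0.0858] r 0.1478 ang 152.2 [ 0.1   0.24 -0.48  0.85  0.    2.82] [-1.   0.9  0.1]
```

View pics/s7.png

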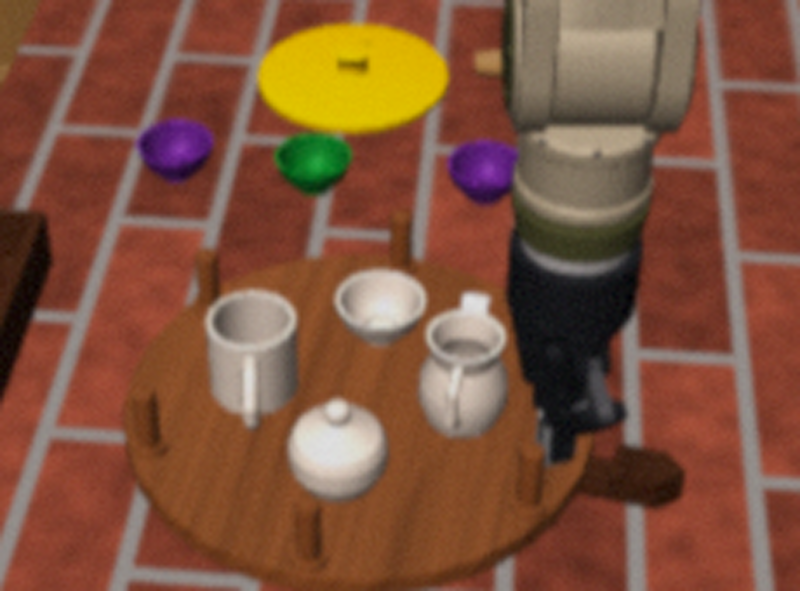

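View pics/w7.png

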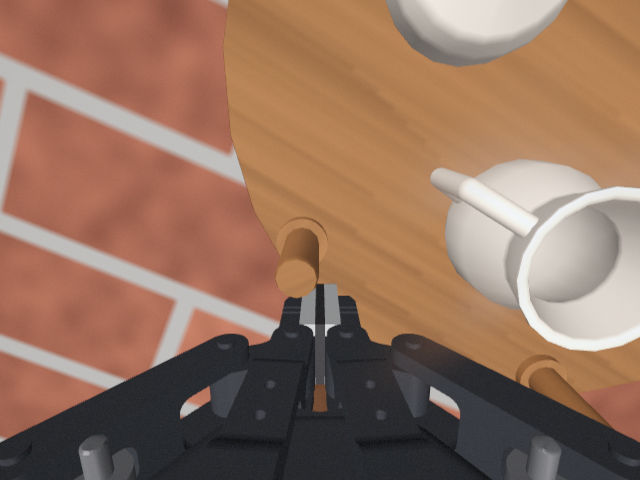

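Run:
```python
from h import *
c=np.array([.5873,.0564])
for n,u,v,z in (("wrist",296,278,.09),):
    q=ray(n,u,v,z);t=q[:2]-c; print(q,np.hypot(*t),np.degrees(np.arctan2(*t[::-1])))
from fit import fit
k=230/800; px=[(400,217),(207,255),(145,397),(308,507),(530,450)]
x,f,_=fit("side",[(230+u*k,140+v*170/591) for u,v in px],c0=(.588,.056));print(x,np.degrees(x[2])%60+120,abs(f).max())
for u,v in ((683,478),(684,472)):
    t=ray("side",230+u*k,140+v*170/591,.028); print(t, np.degrees(np.arctan2(*(t[:2]-x[:2])[::-1])),np.degrees(np.arctan2(*(t[:2]-c)[::-1])))
```

```text
[0.47103437 0.14130407 0.09      ] 0.1439666559488248 143.86085974047757
[0.58473834 0.05861857 0.41456068] 143.75257712014653 0.002866727337007116
[0.36841216 0.0961843  0.028     ] 170.1486468751417 169.6985726390497
[0.36754164 0.09062198 0.028     ] 171.6179203959234 171.1486791292708
```

About 2° (5.5 mm) remains. I'll make one small push, then back off and lift to look from above.

Emit:
servo_tool --increments '[{"claw": 1,"x": 0.04,"y": 0.07,"z": 0,"ax": 0,"ay": 0,"az": 0},{"claw": 1,"x": 0.04,"y": 0.07,"z": 0,"ax": 0,"ay": 0,"az": 0},{"claw": 1,"x": 0.03,"y": 0.06,"z": 0,"ax": 0,"ay": 0,"az": 0},{"claw": 1,"x": 0,"y": 0,"z": 0,"ax": 0,"ay": 0,"az": 0},{"claw": 1,"x": 0,"y": 0,"z": 0,"ax": 0,"ay": 0,"az": 0}]'

```text
clock: 7.15
tcp_pos: [0.4594, 0.1301, 0.0859]
orientation: [-0.0, 0.978, 0.208, 0.0]
wrist_force: [0.6, -0.3, -0.2]
finger_gap: 0.0002
```

Emit:
servo_tool --increments '[{"claw": 1,"x": -0.3,"y": -0.3,"z": 0,"ax": 0,"ay": 0,"az": 0},{"claw": 1,"x": -0.5,"y": -0.3,"z": 0,"ax": 0,"ay": 0,"az": 0},{"claw": 1,"x": 0,"y": 0,"z": 0.6,"ax": 0,"ay": 0,"az": 0},{"claw": 1,"x": 0,"y": 0,"z": 1,"ax": 0,"ay": 0,"az": 0},{"claw": 1,"x": 0,"y": 0,"z": 1,"ax": 0,"ay": 0,"az": 0}]'

```text
clock: 7.65
tcp_pos: [0.438, 0.1144, 0.1512]
orientation: [-0.0, 0.978, 0.208, -0.001]
wrist_force: [0.5, 0.2, 0.0]
finger_gap: 0.0002
```

Emit:
servo_tool --increments '[{"claw": 1,"x": 0,"y": 0,"z": 1,"ax": 0,"ay": 0,"az": 0},{"claw": 1,"x": 0,"y": 0,"z": 1,"ax": 0,"ay": 0,"az": 0},{"claw": 1,"x": 0,"y": 0,"z": 1,"ax": 0,"ay": 0,"az": 0},{"claw": 1,"x": 0,"y": -0.5,"z": 1,"ax": 0,"ay": 0,"az": 0},{"claw": 1,"x": 0,"y": 0,"z": 0,"ax": 0,"ay": 0,"az": 0}]'

```text
clock: 8.15
tcp_pos: [0.4405, 0.1015, 0.2541]
orientation: [0.001, 0.978, 0.207, 0.003]
wrist_force: [0.5, -0.3, 0.4]
finger_gap: -0.0002
```

Emit:
servo_tool --increments '[{"claw": 1,"x": 0,"y": 0,"z": 0,"ax": 0,"ay": 0,"az": 0}]'

```text
clock: 8.25
tcp_pos: [0.4391, 0.1021, 0.251]
orientation: [0.0, 0.978, 0.207, 0.001]
wrist_force: [0.6, -0.7, -0.3]
finger_gap: 0.0001
```

```bash
python3 look.py 8; python3 -c "
from h import *
snap('wrist','w8');K,T=cal('wrist');np.save('w8T.npy',T)"
```

```text
8.3 [0.4387 0.1022 0.2502] r 0.1556 ang 162.9 [ 0.05  0.07 -0.25  1.25  0.    2.77] [-0.4  0.7  0. ]
```

View pics/s8.png

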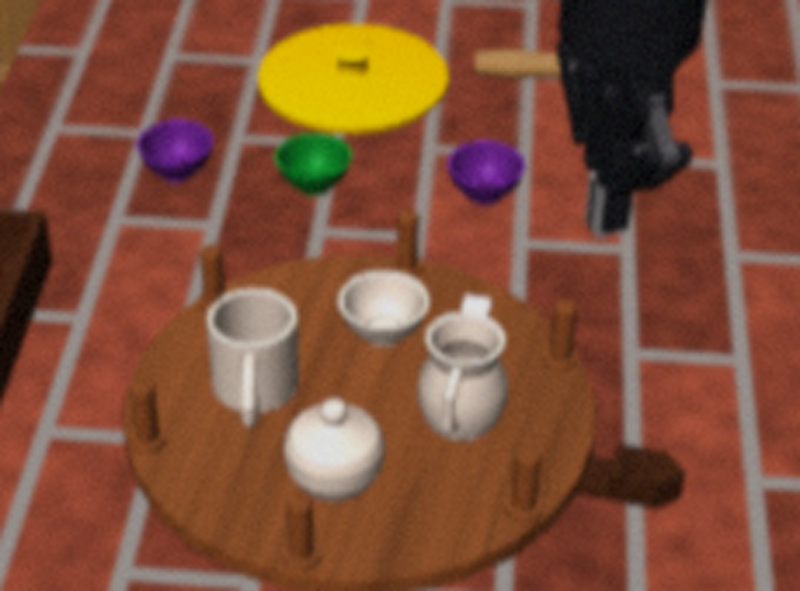

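View pics/w8.png

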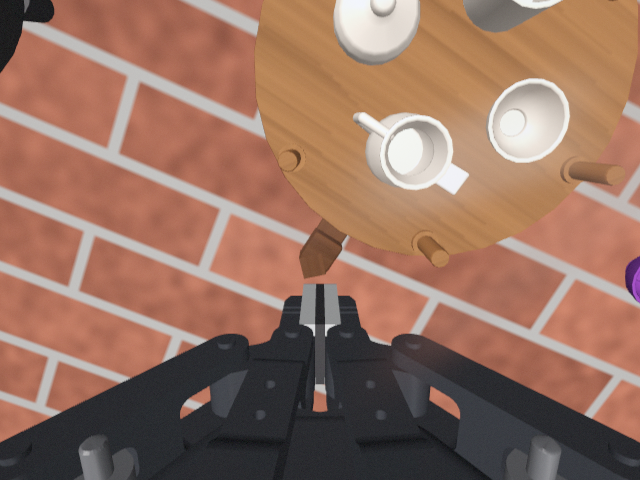

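Run:
```python
import cv2
im=cv2.imread("pics/w8.png");cv2.imwrite("pics/w8c.png",cv2.resize(im[80:300,260:553],(800,600),interpolation=cv2.INTER_CUBIC))
```

```text
(no output)
```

View pics/w8c.png

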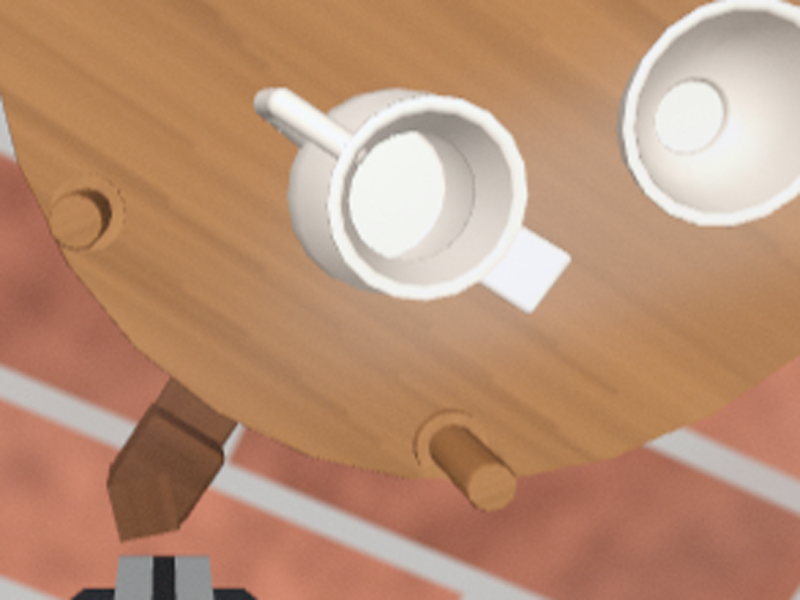

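Run:
```python
from fit import *
pol=lambda t,c:(np.hypot(*(t[:2]-c)).round(4),np.degrees(np.arctan2(*(t[:2]-c)[::-1])).round(2)%360)
f=lambda u,v:(260+u/2.730,80+v/2.727)
x,r,P=fit("wrist",[f(75,222),f(492,486),(613,174)],c0=(.587,.056)); 
x[2]=np.degrees(x[2])%60; print(x,abs(r).max())
k=230/800; px=[(408,215),(212,250),(145,390),(300,500),(526,456),(565,305)]
xs,fs,_=fit("side",[(230+u*k,140+v*170/591) for u,v in px],c0=(.588,.056)); print("side",xs,np.degrees(xs[2])%60,abs(fs).max())
for c in (x[:2],np.array([.5873,.0564])):
    print("c",c,[pol(p,c) for p in P])
    for z in(.028,):
        g=lambda u,v:ray("wrist",*f(u,v),z)
        print("tip",pol(g(121,541),c),"mid",pol((g(109,485)+g(179,528))/2,c), "back",pol((g(160,405)+g(222,452))/2,c))
        d=(g(109,485)+g(179,528))/2-(g(160,405)+g(222,452))/2; print("dir",np.degrees(np.arctan2(d[1],d[0])))
    print("pitcher rim",pol(ray("wrist",*f(428,197),.11),c),"inner bottom",pol(ray("wrist",*f(410,196),.044),c))
```

```text
[ 0.58624173  0.05705482 21.91073405] 0.0018742500667310036
side [0.5846617  0.05642771 0.37783497] 21.648349215827984 0.0024416797569526416
c [0.58624173 0.05705482] [(np.float64(0.1437), np.float64(142.17)), (np.float64(0.1449), np.float64(202.16)), (np.float64(0.1433), np.float64(261.4))]
tip (np.float64(0.2211), np.float64(171.8)) mid (np.float64(0.2052), np.float64(171.83)) back (np.float64(0.1713), np.float64(171.36))
dir 174.2051971570949
pitcher rim (np.float64(0.0694), np.float64(174.09)) inner bottom (np.float64(0.0671), np.float64(183.35))
c [0.5873 0.0564] [(np.float64(0.1449), np.float64(142.22)), (np.float64(0.1456), np.float64(201.77)), (np.float64(0.1428), np.float64(260.94))]
tip (np.float64(0.2223), np.float64(171.67)) mid (np.float64(0.2064), np.float64(171.69)) back (np.float64(0.1725), np.float64(171.2))
dir 174.2051971570949
pitcher rim (np.float64(0.0705), np.float64(173.65)) inner bottom (np.float64(0.0681), np.float64(182.75))
```

The seat is at 171.9° and the pointer at 171.75°. The pitcher's rim is at about 174°, which is about 2.5 mm sideways and within its seat tolerance. I let some time pass, check that nothing moves, and then hand in.

Emit:
servo_tool --increments '[{"claw": 1,"x": -0.5,"y": 0,"z": 0.5,"ax": 0,"ay": 0,"az": 0},{"claw": 1,"x": 0,"y": 0,"z": 0,"ax": 0,"ay": 0,"az": 0},{"claw": 1,"x": 0,"y": 0,"z": 0,"ax": 0,"ay": 0,"az": 0},{"claw": 1,"x": 0,"y": 0,"z": 0,"ax": 0,"ay": 0,"az": 0},{"claw": 1,"x": 0,"y": 0,"z": 0,"ax": 0,"ay": 0,"az": 0}]'

```text
clock: 8.85
tcp_pos: [0.4268, 0.1025, 0.2631]
orientation: [0.0, 0.978, 0.208, -0.0]
wrist_force: [0.0, 0.1, -0.7]
finger_gap: 0.0001
```

```bash
python3 look.py 9
python3 - <<'E'
from h import *
a=cv2.imread("pics/s8.png").astype(int);b=cv2.imread("pics/s9.png").astype(int)
print("diff on turntable",np.abs(a-b)[250:,:520].mean(),np.abs(a-b)[0:200,:200].mean())
snap("scene","scene9")
E
```

```text
8.9 [0.4268 0.1025 0.2631] r 0.167 ang 164.0 [ 0.05  0.05 -0.25  1.28 -0.    2.78] [ 0.   0.5 -0.4]
diff on turntable 1.956611399353335 2.001341666666667
```

View pics/scene9.png

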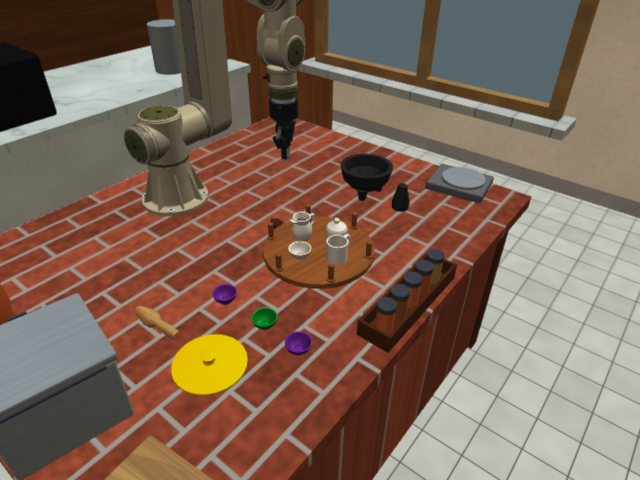

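The turntable is at rest: picture differences there are at noise level. The pitcher at (302,228) faces the pointer at (277,222), everything is upright, and the other things are in place.

```bash
python3 -c "
from workcell import env
print(env.hand_in())"
```

```text
the job is handed in; nothing more can be done
None
```

I turned the turntable about 117° clockwise by pushing one rim peg with the shut fingertips. The pitcher now stands in front, at the pointer. I then backed off, lifted the hand clear and handed in at about 9 s.

**Alignment:** the pitcher's seat measured 171.9° from the wrist camera and 171.6° from the side camera, against 171.7° for the pointer. The pitcher's rim centre measured about 174°. That is roughly 2–2.5 mm to one side, within the few millimetres allowed for where it stands on its seat, so I did not nudge it further. A reading through the pitcher's mouth to its inner floor gave about 183°. I set it aside because the floor's height was only guessed.

**State at the end:** the table was at rest, with side-camera differences at noise level over 0.6 s. Everything on it was upright, and nothing else on the ledge looked moved. The wrist force in every reading stayed under about 3 N.

My first two move calls were refused because rows were missing keys, and nothing moved then.

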